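Clear the kiln-prop chute and clip the tool away

TASK

A loop trimming tool has dropped into the slot of the sloping chute and jams it. Lift the tool out so that the kiln props behind it roll down to the end stop by themselves, then press its handle down, centred lengthwise, into the one empty spring clip on the rack until both pairs of prongs snap around it, and let go. Leave the other tools in their clips and do not disturb the other things on the bench.

Things in the scene. Friction and masses are not known exactly. Their poses are not given: they have to be found in the camera images.
- loop_tool: The jammed tool, about 90 g: a plain wooden handle, 28 mm diameter, 110 mm long, then a 16 mm brass ferrule and a flat steel wire loop 24 mm wide. Origin on the axis at mid-handle (handle x = -55 to +55 mm); +x to the loop, whose tip is at 99 mm. At the start it lies in the chute's slot, loop downhill, its butt holding back prop_1; its axis is then 10 mm above the rails, square to the slope.
- chute: Plywood feed chute, fixed. Frame tilted with the slope: origin on the centre line at the rails' top surface, 50 mm above the table; +x uphill along the rails, which rise at 0.19 rad (11 deg); y across, z square to the slope. Upper end at x = +205 mm. A 20 mm slot runs between the rails; the channel is 80 mm wide between side walls 6 mm thick, 16 mm higher than the rails.
- chute_stop (a point): Foot of the end stop's inner face, at the rails' top on the centre line (chute x = -100 mm, same axes as the chute). The stop is 36 mm high. Three props in a row against it have their centres at chute x = -84, -52 and -20 mm.
- rack: Fixed wooden board 130 x 230 x 12 mm, flat on the table, carrying three spring clips side by side, 84 mm apart along its y. Origin at the centre of its underside. It may stand to the left or the right of the robot's centre line, with the chute on the other side; its +x points roughly away from the robot.
- clip_a: The EMPTY spring clip (its place among the three varies). Origin at its centre on top of the board, 12 mm above the table; the handle goes along its x, level; z up. Two pairs of steel prongs, 12 mm wide along x, at x = -38 and +38 mm (64 mm free between). Beads 24 mm apart, 38.6 mm above the origin; flared lips above them, top at 53 mm and 48 mm wide over all.
- clip_seat (a point): Where the middle of the handle's axis lies when fully home in the empty clip: 30 mm above clip_a's origin, the handle resting on two saddles; clip_a's axes. Pressed straight down, the handle spreads each prong by 2 mm, with about 8 to 15 N in all. If it merely lies on the beads its axis is 17 mm too high. Either way round will do.
- blade_tool: Tool in one of the full clips; same handle and frame as loop_tool but a flat steel blade; stays where it is.
- ball_tool: Tool in the other full clip; same handle and frame, with a small ball tip; stays where it is.
- prop_1: White ceramic kiln prop, a cylinder 32 mm in diameter and 76 mm long, 60 g, lying across the chute; number 1 from the stop. Origin at its centre, y along its axis; it turns as it rolls.
- prop_2: White ceramic kiln prop, a cylinder 32 mm in diameter and 76 mm long, 60 g, lying across the chute; number 2 from the stop. Origin at its centre, y along its axis; it turns as it rolls.
- prop_3: White ceramic kiln prop, a cylinder 32 mm in diameter and 76 mm long, 60 g, lying across the chute; number 3 from the stop. Origin at its centre, y along its axis; it turns as it rolls.
- glaze_jar: Bystander: brown jar 44 mm wide, 90 mm tall, standing between chute and rack. Origin at its foot.
- bowl: Bystander: bowl 90 mm wide, 50 mm tall. Origin at its foot.
- mould: Bystander: plaster block 100 x 80 x 90 mm. Origin at the centre of its underside.
- vase: Bystander: white vase 90 mm wide, 150 mm tall. Origin at its foot.
- bud_vase: Bystander: plaster bud vase 36 mm wide, 75 mm tall, beside the chute. Origin at its foot.
- stopper: Bystander: clay stopper 36 mm wide, 47 mm tall, beside the chute. Origin at its foot.
Things that resemble listed ones, but are neither listed nor needed, are in the scene too. Leave any pink look-alike of the prop_2 alone.

How it is judged:
By the outcome, as a careful person would: the job done as asked, in the order asked, and still so for the second after the job is handed in, with the robot touching nothing.
It also fails if it takes over 35 s, if anything falls off the work surface, if the arm or the gripper's body presses on something with over 40 N, if the wrist force passes 120 N, or if a joint passes its speed limit or range.

ROBOT

A 6-joint arm with a two-finger parallel gripper is mounted at the origin on the work surface. World frame = base frame: x ahead of the robot, y to its left, z up, the work surface at z = 0. Lengths are in m, angles in rad, forces in N, time in s.
With the tool pointing down it reaches from about 0.35 to 0.85 m from the base axis. Payload 8.1 kg.
Tool frame: the origin (TCP) lies on the front face of the gripper's body, between the roots of the fingers; the fingertips stand 73 mm ahead of it and the grasp point (between the pads) lies arm.pinch_z ahead of it (arm.pinch_z is the distance from the TCP to the grasp point, in m); x points along the fingers, z is the direction in which the jaws open and shut, and the axes are right-handed (so a half turn about x gives the same grasp; the last joint's range is limited). The gripper opens to 85 mm and grips with 20 to 120 N. Pads are 22 mm wide; open, the fingers measure 114 mm over their backs; the gripper's body (76 mm by 85 mm) begins 54 mm behind the grasp point. The pads swing forward as they close: fully open they stand 13 mm farther back than shut.
Start: joints at [-1.292, 0.13, 1.488, -0, 1.523, -0.085], TCP at [0.214, -0.561, 0.304] pointing down, gripper open.
Joint ranges: [-2.96, 2.96], [-0.89, 2.26], [0.02, 2.5], [-1.34, 4.48], [0, 2.73], [-2.66, 2.66]. Speed limits (rad/s): [2.39, 2.39, 2.79, 3.14, 3.14, 3.14].

INTERFACE

Orientations are given as a unit quaternion [x, y, z, w].
In Python, from rig import arm gives the robot as it stands.
- The arm moves only by the tool servo_tool, never from a script. Its argument "series" is text: rows parted by semicolons, each of 7 numbers parted by spaces: the shift along the tool's x, y, z in mm, then the turn, a rotation vector about the tool's x, y, z in rad, then the closure, from 0 (fully open) to 1 (shut). A call has 1 to 12 rows; each row is the pose to reach, as a shift and turn from the pose commanded when the call began, along the tool's axes at that moment; what a row does not reach only later rows make up. A row lasts 1/12 s, in which the tool goes at most 41.7 mm and 7.16 degrees, less where a joint would pass 70% of its speed; a pose out of reach is approached as far as the arm can. A call with a gripper value outside its range is refused whole. The fingers move at their own pace and stop on an object; the grip force is fixed at half the most. Time passes only in rows, so rows that repeat a pose let the fingers close. It gives the time, the measured TCP pose, the force and the opening at its end, in the units of the state.
- arm.read_state(): the state, without advancing time (a new reading comes with each control period).
- arm.get_image(name): name is "side" or "top" or "wrist"; returns (picture, depth): 384x512x3 uint8, red, green, blue; 384x512 float32, m along the optical axis (not along the pixel's ray), 0 where there is no reading.
- arm.get_calibration(name): a dict with "camera_matrix" (3x3 intrinsics, pixels), "k1" (the pictures are not rectified: a ray, as slopes to the right and down, at radius r is drawn at 1 + k1 r^2 times it, then the intrinsics apply), "camera_from_world" (4x4, takes a point from world to camera coordinates); the wrist camera has in their place "tool_from_camera" (4x4, takes a point from camera to tool coordinates, whose origin is the TCP and whose axes are the tool frame's). Camera axes: x right, y up, looking along -z (the intrinsics and any distortion apply to the point x, -y, -z); pixel columns grow to the right and rows downward; lengths in m; the calibration is good to about 2 mm. A picture is of the moment at which its call begins: read the wrist's pose just before it. get_calibration takes no time and is no camera call.
- arm.job_done(): hands the job in, once; it reports no verdict.
The state is a dict: "clock": time; "joints": joint angles; "joint_velocities": joint speeds; "tau": joint torques, N m; "ee_pos": TCP position; "ee_rot": TCP orientation; "contact_force": force on the tool from outside, world axes, zero at the start; "ft_torque": the same for the moment, N m; "opening": finger opening in m.
Only numpy, scipy, OpenCV 4.12 (cv2) and the standard library are available. Lean on these libraries where they do the work, as an engineer would, in place of code of your own. Each camera call takes 0.05 s, during which the arm holds its last target.

## Working session

There is one attempt and no reset: what is moved stays moved. The work goes in short steps, Python scripts to look and compute and a tool call to move; the robot and the scene stay as the last step left them, time stands still between calls to the robot, and variables do not carry over. Pictures are saved under pics/ and viewed, and the job is handed in when it is done.

Besides the shell and the picture viewer there is one more tool, called after "Request:" as name(argument=value, ...) on one line, values as JSON. servo_tool: Moves the arm, as the interface text tells. Its arguments: {"type":"object","properties":{"series":{"type":"string"}},"required":["series"]}

```bash
ls; mkdir -p pics; cat > h.py <<'E'
import numpy as np, cv2, json, pickle
from rig import arm
def snap(names, tag):
    for n in names:
        s=arm.read_state(); im,d=arm.get_image(n)
        pickle.dump((s,im,d,arm.get_calibration(n)),open(f'{tag}_{n}.pkl','wb'))
        cv2.imwrite(f'pics/{tag}_{n}.png',im[:,:,::-1])
def load(tag,n): return pickle.load(open(f'{tag}_{n}.pkl','rb'))
E
python3 - <<'E'
from h import *
print(arm.read_state(), arm.pinch_z)
snap(['side','top','wrist'],'a')
for n in ['side','top','wrist']: print(arm.get_calibration(n))
E
```

```text
pics
{'clock': 0.0, 'joints': array([-1.29241140e+00,  1.31179633e-01,  1.48928640e+00, -1.90679420e-05,
        1.52302704e+00, -8.54256152e-02]), 'joint_velocities': array([-5.82097685e-04,  8.93884464e-04,  8.85363298e-04,  6.71141470e-05,
        1.50895840e-03,  4.73546073e-05]), 'tau': array([-9.70478577e-04, -5.69403541e+01, -5.00549054e+01, -6.87056090e-04,
        1.49675715e-02, -2.92745847e-05]), 'ee_pos': array([ 0.21338631, -0.56031611,  0.30282938]), 'ee_rot': array([ 0.40172002,  0.58272514, -0.40087615,  0.58167925]), 'contact_force': array([ 0.29698755, -0.43703715, -0.73728714]), 'ft_torque': array([0.00869243, 0.0495195 , 0.08743929]), 'opening': 0.08519262275747914} 0.0539
{'camera_matrix': array([[490.15773249,   0.        , 253.95361412],
       [  0.        , 490.15773249, 191.14826095],
       [  0.        ,   0.        ,   1.        ]]), 'k1': -0.1419951871502676, 'camera_from_world': array([[-0.87122474, -0.49087077,  0.00365357,  0.50930684],
       [ 0.35954409, -0.63303619,  0.68556052, -0.2677096 ],
       [-0.33420878,  0.59859091,  0.72800647, -1.18192
[... 495 characters left out ...]
83e-03,  9.91023329e-01,
        -1.03584014e+00],
       [ 0.00000000e+00,  0.00000000e+00,  0.00000000e+00,
         1.00000000e+00]])}
{'camera_matrix': array([[294.05513368,   0.        , 256.34220344],
       [  0.        , 294.05513368, 194.98808293],
       [  0.        ,   0.        ,   1.        ]]), 'k1': -0.05375809874977529, 'tool_from_camera': array([[-1.13382112e-04,  2.85107513e-01, -9.58495536e-01,
        -6.94590087e-02],
       [-1.24076814e-03,  9.58494765e-01,  2.85107430e-01,
         7.40274821e-02],
       [ 9.99999224e-01,  1.22159681e-03,  2.45076157e-04,
        -3.84589475e-04],
       [ 0.00000000e+00,  0.00000000e+00,  0.00000000e+00,
         1.00000000e+00]])}
```

View pics/a_side.png

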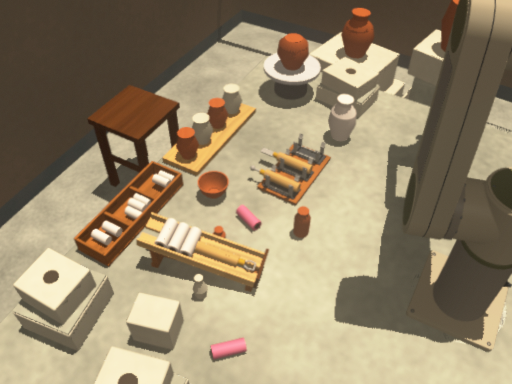

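View pics/a_top.png

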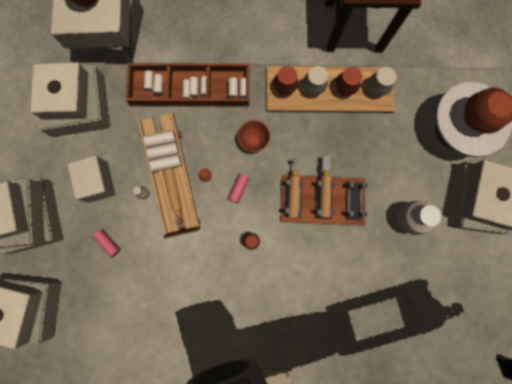

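View pics/a_wrist.png

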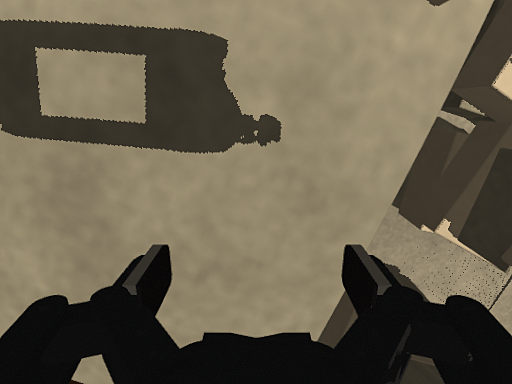

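```bash
python3 - <<'E'
import cv2
a=cv2.imread('pics/a_top.png'); b=cv2.imread('pics/a_side.png')
cv2.imwrite('pics/c1.png',cv2.resize(a[105:245,125:265],None,fx=4.2,fy=4.2,interpolation=2))
cv2.imwrite('pics/c2.png',cv2.resize(b[205:295,125:275],None,fx=5,fy=5,interpolation=2))
cv2.imwrite('pics/c3.png',cv2.resize(a[145:235,270:380],None,fx=6,fy=6,interpolation=2))
E
```

```text
(no output)
```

View pics/c1.png

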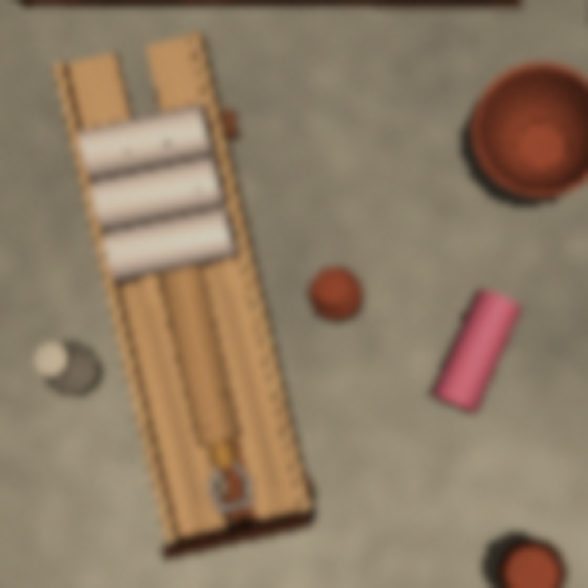

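View pics/c2.png

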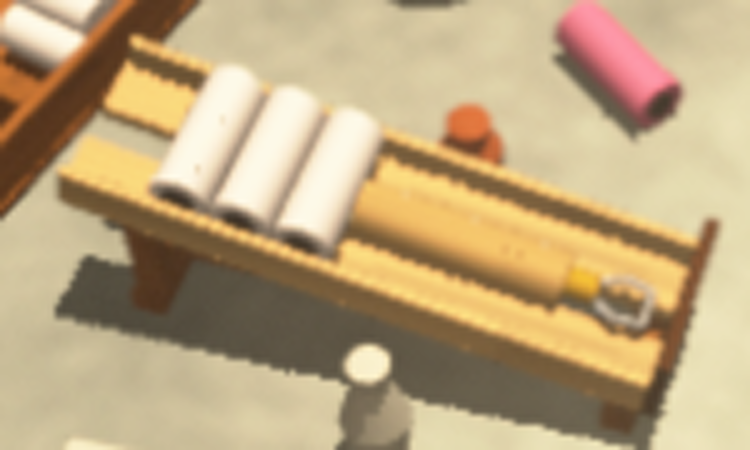

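View pics/c3.png

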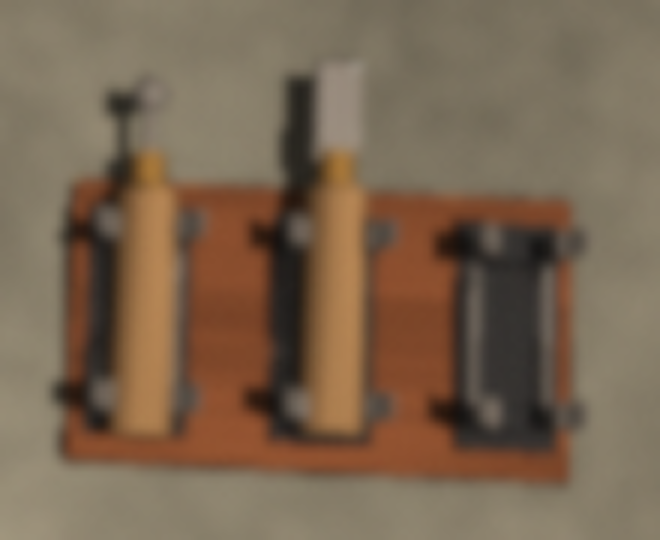

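```bash
cat >> h.py <<'E'
from scipy.spatial.transform import Rotation as R
def cam(s,c):
    if 'camera_from_world' in c: return np.linalg.inv(c['camera_from_world'])
    T=np.eye(4);T[:3,:3]=R.from_quat(s['ee_rot']).as_matrix();T[:3,3]=s['ee_pos']
    return T@c['tool_from_camera']
def ray(L,px):
    s,_,_,c=L
    p=cv2.undistortPoints(np.array(px,float).reshape(-1,1,2),c['camera_matrix'],np.array([c['k1'],0,0,0.]))[:,0]
    W=cam(s,c); d=np.c_[p[:,0],-p[:,1],-np.ones(len(p))]@W[:3,:3].T
    return W[:3,3],d
def plane(L,px,z):
    o,d=ray(L,px); return o+d*((z-o[2])/d[:,2])[:,None]
def tri(views):  # [(L,px)...]
    A=np.zeros((3,3));b=np.zeros(3);P=[]
    for L,px in views:
        o,d=ray(L,[px]);d=d[0]/np.linalg.norm(d[0]);M=np.eye(3)-np.outer(d,d);A+=M;b+=M@o;P.append((M,o))
    x=np.linalg.solve(A,b); return x,[round(1000*np.linalg.norm(M@(x-o)),1) for M,o in P]
def depthpt(L,px):
    o,d=ray(L,[px]); z=L[2][int(round(px[1])),int(round(px[0]))]; return o+d[0]*z
def proj(L,X):
    s,_,_,c=L; W=np.linalg.inv(cam(s,c)); p=np.atleast_2d(X)@W[:3,:3].T+W[:3,3]
    q=p*[1,-1,-1]
    return cv2.projectPoints(q,np.zeros(3),np.zeros(3),c['camera_matrix'],np.array([c['k1'],0,0,0.]))[0][:,0]
E
python3 - <<'E'
from h import *
np.set_printoptions(precision=4,suppress=True)
T=load('a','top');S=load('a','side')
c1=lambda x,y:(125+x/4.2-.4,105+y/4.2-.4); c2=lambda x,y:(125+x/5-.4,205+y/5-.4); c3=lambda x,y:(270+x/6-.4,145+y/6-.4)
for n,a,b in [('butt',(186,272),(372,203)),('hend',(218,440),(570,280)),('ferr/loop',(222,462),(595,288)),
  ('wallNEtop',(203,33),(132,38)),('wallendR near',(312,500),(712,225))]:
    print(n,tri([(T,c1(*a)),(S,c2(*b))]), depthpt(T,c1(*a)))
for n,p in [('lips',(490,240)),('',(570,240)),('',(490,410)),('',(570,412))]:
    print(plane(T,[c3(*p)],.065), depthpt(T,c3(*p)))
for n,p in [('rackcorner',(572,200)),('',(568,482)),('',(65,458)),('',(75,182))]:
    print(n,plane(T,[c3(*p)],.012))
E
```

```text
butt (array([0.6218, 0.2155, 0.0687]), [np.float64(1.8), np.float64(1.8)]) [0.6206 0.2129 0.085 ]
hend (array([0.5192, 0.1958, 0.0503]), [np.float64(1.3), np.float64(1.3)]) [0.5195 0.1942 0.0613]
ferr/loop (array([0.506 , 0.1932, 0.0494]), [np.float64(0.8), np.float64(0.8)]) [0.5063 0.1923 0.0558]
wallNEtop (array([0.7697, 0.2058, 0.0978]), [np.float64(1.3), np.float64(1.3)]) [ 0.8018  0.2258 -0.0037]
wallendR near (array([0.4781, 0.1343, 0.052 ]), [np.float64(5.7), np.float64(5.7)]) [0.4841 0.1382 0.0368]
[[ 0.5876 -0.2607  0.065 ]] [ 0.588  -0.2615  0.0619]
[[ 0.5879 -0.2958  0.065 ]] [ 0.5885 -0.2971  0.0604]
[[ 0.5135 -0.2589  0.065 ]] [ 0.5141 -0.2608  0.057 ]
[[ 0.5128 -0.2936  0.065 ]] [ 0.5133 -0.2954  0.0585]
rackcorner [[ 0.6141 -0.3124  0.012 ]]
 [[ 0.485  -0.3068  0.012 ]]
 [[ 0.4944 -0.0792  0.012 ]]
 [[ 0.6206 -0.0841  0.012 ]]
```

```bash
cat >> h.py <<'E'
np.set_printoptions(precision=4,suppress=True)
def mk(down,jaw):
    x=np.array(down,float);x/=np.linalg.norm(x);z=np.array(jaw,float);z-=x*(z@x);z/=np.linalg.norm(z)
    return R.from_matrix(np.c_[x,np.cross(z,x),z])
def rel(p,Rt,s=None):
    s=s or arm.read_state(); R0=R.from_quat(s['ee_rot'])
    return np.round(1000*R0.inv().apply(np.array(p)-s['ee_pos']),1), np.round((R0.inv()*Rt).as_rotvec(),4)
E
python3 - <<'E'
from h import *
s=arm.read_state();print(R.from_quat(s['ee_rot']).as_matrix())
for j in ([0,1,0],[0,-1,0]): print(rel([.5505,-.277,.25],mk([0,0,-1],j)))
E
```

```text
[[-0.0004  0.9345  0.3558]
 [ 0.0014  0.3558 -0.9345]
 [-1.      0.0001 -0.0014]]
(array([  53.3,  415.9, -144.9]), array([-2.7778, -0.0002, -0.002 ]))
(array([  53.3,  415.9, -144.9]), array([ 0.3638, -0.0015,  0.0002]))
```

Request:
servo_tool(series="53 416 -145 0.364 0 0 0;53 416 -145 0.364 0 0 0;53 416 -145 0.364 0 0 0;53 416 -145 0.364 0 0 0;53 416 -145 0.364 0 0 0;53 416 -145 0.364 0 0 0;53 416 -145 0.364 0 0 0;53 416 -145 0.364 0 0 0;53 416 -145 0.364 0 0 0;53 416 -145 0.364 0 0 0;53 416 -145 0.364 0 0 0;53 416 -145 0.364 0 0 0")

```text
clock: 1.15
ee_pos: [0.554, -0.2721, 0.2493]
ee_rot: [0.5, 0.502, -0.498, 0.5]
contact_force: [0.4, -0.8, -0.6]
opening: 0.0857
```

Request:
servo_tool(series="0 0 0 0 0 0 0;0 0 0 0 0 0 0")

```text
clock: 1.32
ee_pos: [0.5504, -0.2772, 0.2505]
ee_rot: [0.5, 0.5, -0.5, 0.5]
contact_force: [-0.6, 0.1, 0.4]
opening: 0.0852
```

```bash
python3 - <<'E'
from h import *
snap(['wrist'],'b'); s=load('b','wrist')[0]; print(s['ee_pos'],s['joint_velocities'],s['joints'])
E
```

```text
[ 0.5504 -0.2772  0.2505] [-0.029  -0.0143  0.0052  0.0001 -0.0013 -0.0003] [-0.5494  0.2038  1.5046 -0.0005  1.4342  1.021 ]
```

View pics/b_wrist.png

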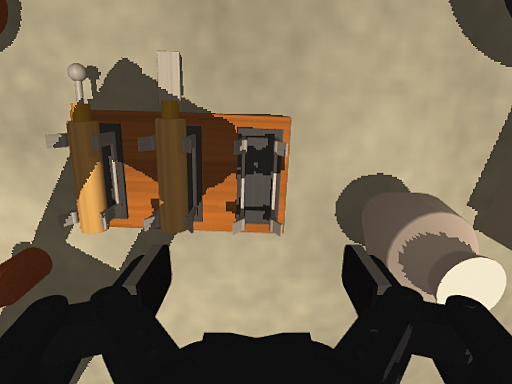

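Request:
servo_tool(series="0 0 -90 0 0 0 0;0 0 -90 0 0 0 0;0 0 -90 0 0 0 0;0 0 -90 0 0 0 0;0 0 -90 0 0 0 0")

```text
clock: 1.78
ee_pos: [0.5503, -0.1882, 0.2514]
ee_rot: [0.5, 0.499, -0.5, 0.5]
contact_force: [-1.0, 0.1, -0.6]
opening: 0.0855
```

```bash
python3 - <<'E'
from h import *
snap(['wrist'],'c'); s=load('c','wrist')[0]; print(s['ee_pos'],s['joint_velocities'],s['joints'])
for t,x0 in (('b',200),('c',300)):
    a=cv2.imread(f'pics/{t}_wrist.png'); cv2.imwrite(f'pics/{t}_z.png',cv2.resize(a[110:250,x0:x0+130],None,fx=4,fy=4,interpolation=2))
    print(x0)
# next: over chute
u=np.array([np.cos(.19)*np.cos(.19),np.sin(.19)*np.cos(.19),np.sin(.19)])
down=np.array([np.sin(.19)*np.cos(.19),np.sin(.19)*np.sin(.19),-np.cos(.19)])
print(u@down, rel(np.array([.570,.206,.062])-.19*down, mk(down,[np.sin(.19),-np.cos(.19),0])))
E
```

```text
[ 0.5503 -0.1882  0.2514] [-0.0233  0.0155 -0.0154 -0.0022 -0.0028 -0.0026] [-0.4174  0.11    1.6066 -0.0007  1.424   1.1541]
200
300
9.15004644331551e-18 (array([   2.3,  -16.2, -388. ]), array([-0.1907,  0.0193,  0.1889]))
```

View pics/b_z.png

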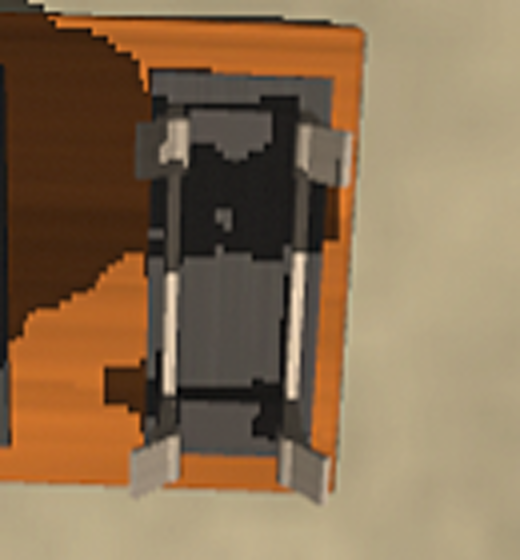

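View pics/c_wrist.png

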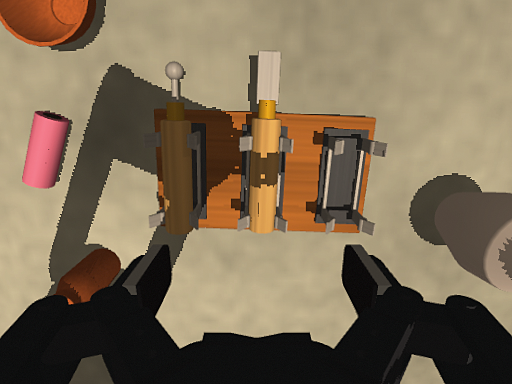

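View pics/c_z.png

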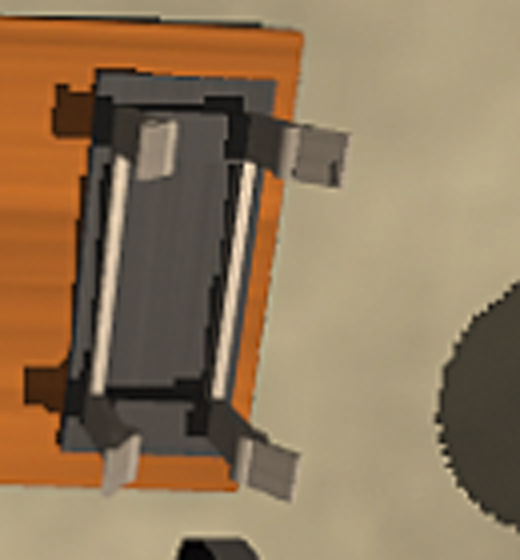

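```bash
python3 - <<'E'
from h import *
B=load('b','wrist');C=load('c','wrist');T=load('a','top')
fb=lambda p:(200+p[0]/4-.4,110+p[1]/4-.4); fc=lambda p:(300+p[0]/4-.4,110+p[1]/4-.4)
pts=[('FL1',(138,122),(141,122)),('FL2',(136,182),(137,182)),('FR1',(350,130),(350,134)),('FR2',(346,186),(343,188)),
('NL1',(130,452),(113,438)),('NL2',(135,497),(103,494)),('NR1',(329,458),(299,455)),('NR2',(323,502),(292,502))]
X=[]
for n,p,q in pts:
    x,r=tri([(B,fb(p)),(C,fc(q))]);X.append(x);print(n,x,r,plane(B,[fb(p)],.065)[0],depthpt(B,(fb(p)[0],fb(p)[1])))
X=np.array(X);print(X.mean(0))
Pb=np.array([plane(B,[fb(p)],.065)[0] for n,p,q in pts]);Pc=np.array([plane(C,[fc(q)],.065)[0] for n,p,q in pts])
print(Pb.mean(0),Pc.mean(0))
for P in (X,Pb,Pc):
    d=P[:4].mean(0)-P[4:].mean(0);l=P[[0,1,4,5]].mean(0)-P[[2,3,6,7]].mean(0);print('yaw',np.arctan2(d[1],d[0]),np.arctan2(-l[0],l[1]),np.linalg.norm(d),np.linalg.norm(l))
# board edges
for L,f,a,b in((B,fb,(365,28),(335,490)),(C,fc,(302,32),(238,490))):
    p=plane(L,[f(a),f(b)],.012);print(p,np.arctan2(*(p[0]-p[1])[[1,0]]))
E
```

```text
FL1 [ 0.597  -0.2568  0.0602] [np.float64(0.1), np.float64(0.1)] [ 0.5974 -0.2571  0.065 ] [ 0.5917 -0.2531  0.0109]
FL2 [ 0.5841 -0.2562  0.0624] [np.float64(0.0), np.float64(0.0)] [ 0.5845 -0.2564  0.065 ] [ 0.576  -0.2522  0.0108]
FR1 [ 0.5951 -0.303   0.0624] [np.float64(0.2), np.float64(0.2)] [ 0.5957 -0.3027  0.065 ] [ 0.5898 -0.3081  0.0124]
FR2 [ 0.5832 -0.3023  0.0634] [np.float64(0.1), np.float64(0.1)] [ 0.5836 -0.3022  0.065 ] [ 0.5835 -0.3022  0.0644]
NL1 [ 0.5239 -0.2538  0.0674] [np.float64(1.4), np.float64(1.4)] [ 0.5214 -0.2536  0.065 ] [ 0.5001 -0.2489  0.0123]
NL2 [ 0.508  -0.2541  0.0603] [np.float64(0.2), np.float64(0.2)] [ 0.51   -0.2545  0.065 ] [ 0.4805 -0.2489 -0.0007]
NR1 [ 0.5186 -0.3003  0.0618] [np.float64(0.1), np.float64(0.1)] [ 0.5199 -0.3     0.065 ] [ 0.5194 -0.3001  0.0638]
NR2 [ 0.5078 -0.2989  0.064 ] [np.float64(0.3), np.float64(0.3)] [ 0.5087 -0.2988  0.065 ] [ 0.5084 -0.2989  0.0644]
[ 0.5522 -0.2782  0.0627]
[ 0.5526 -0.2782  0.065 ] [ 0.5529 -0.2774  0.065 ]
yaw -0.037185339128067145 -0.04482828580741548 0.07530194839286844 0.04594416307642666
yaw -0.038246935459516414 -0.03013328058574165 0.07535617107037296 0.04552114195461884
yaw -0.03332832411745695 -0.05722731026603827 0.07449659914552899 0.04575267306426826
[[ 0.6155 -0.3113  0.012 ]
 [ 0.4883 -0.3069  0.012 ]] -0.035093430349370534
[[ 0.6152 -0.3099  0.012 ]
 [ 0.4877 -0.3054  0.012 ]] -0.03520709704961467
```

Request:
servo_tool(series="2 -16 -310 -0.191 0.019 0.189 0;2 -16 -310 -0.191 0.019 0.189 0;2 -16 -310 -0.191 0.019 0.189 0;2 -16 -310 -0.191 0.019 0.189 0;2 -16 -310 -0.191 0.019 0.189 0;2 -16 -310 -0.191 0.019 0.189 0;2 -16 -310 -0.191 0.019 0.189 0;2 -16 -310 -0.191 0.019 0.189 0;2 -16 -310 -0.191 0.019 0.189 0;2 -16 -310 -0.191 0.019 0.189 0;2 -16 -310 -0.191 0.019 0.189 0")

```text
clock: 2.75
ee_pos: [0.5353, 0.1211, 0.249]
ee_rot: [0.5, 0.5, -0.397, 0.585]
contact_force: [-0.3, -0.2, -0.1]
opening: 0.0854
```

```bash
python3 - <<'E'
from h import *
snap(['wrist'],'d'); s=load('d','wrist')[0]; print(s['ee_pos'],s['joint_velocities'],s['joints'])
down=np.array([np.sin(.19)*np.cos(.19),np.sin(.19)*np.sin(.19),-np.cos(.19)])
print(rel(np.array([.570,.206,.062])-.19*down, mk(down,[np.sin(.19),-np.cos(.19),0])))
E
```

```text
[0.5353 0.1211 0.249 ] [-0.0157 -0.0024  0.003   0.0034  0.0001  0.0038] [ 0.1223 -0.1236  1.8535  0.0136  1.2225  1.4996]
(array([  3. ,  13.9, -77. ]), array([-0.0007, -0.    ,  0.0004]))
```

View pics/d_wrist.png

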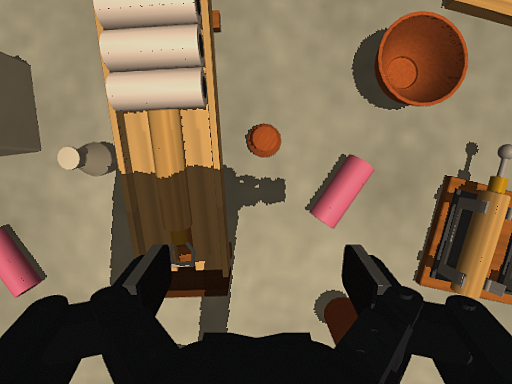

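Request:
servo_tool(series="3 14 -77 0 0 0 0.5;3 14 -77 0 0 0 0.5;3 14 -77 0 0 0 0.5;3 14 -77 0 0 0 0.5;3 14 -77 0 0 0 0.5")

```text
clock: 3.22
ee_pos: [0.5346, 0.1997, 0.2485]
ee_rot: [0.5, 0.5, -0.397, 0.585]
contact_force: [1.5, -0.2, -0.5]
opening: 0.0425
```

```bash
python3 - <<'E'
from h import *
snap(['wrist'],'e'); s=load('e','wrist')[0]; print(s['ee_pos'],s['joint_velocities'],s['joints'],s['opening'])
a=cv2.imread('pics/d_wrist.png'); cv2.imwrite('pics/d_z.png',cv2.resize(a[95:305,90:250],None,fx=2.8,fy=2.8,interpolation=2))
a=cv2.imread('pics/e_wrist.png'); cv2.imwrite('pics/e_z.png',cv2.resize(a[95:305,180:340],None,fx=2.8,fy=2.8,interpolation=2))
E
```

```text
[0.5346 0.1997 0.2485] [-0.0136 -0.0075  0.0073  0.0007  0.0006  0.0025] [ 0.2759 -0.0595  1.7942 -0.017   1.2183  1.6606] 0.042471421259971096
```

View pics/e_wrist.png

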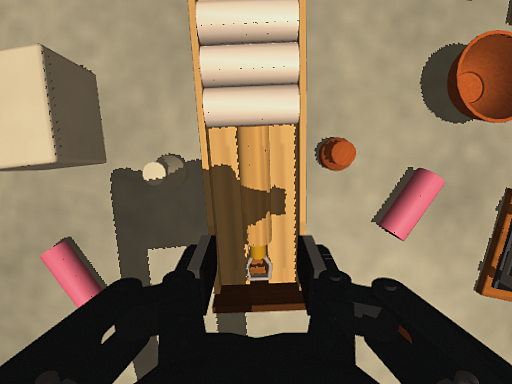

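View pics/d_z.png

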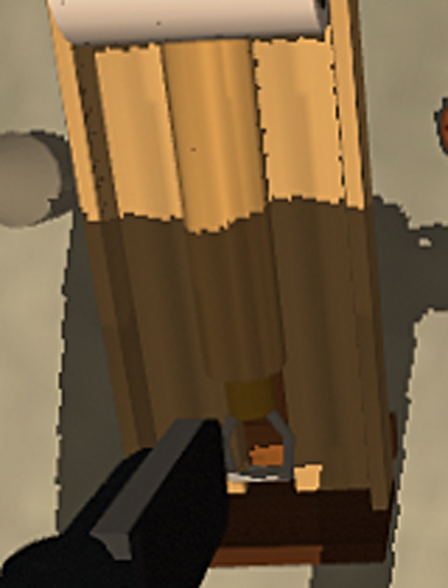

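View pics/e_z.png

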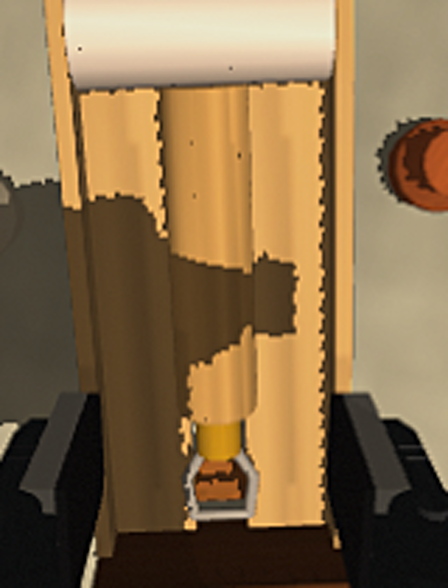

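```bash
cat > m.py <<'E'
from h import *
D=load('d','wrist');E=load('e','wrist')
fd=lambda p:(90+p[0]/2.8-.4,95+p[1]/2.8-.4); fe=lambda p:(180+p[0]/2.8-.4,95+p[1]/2.8-.4)
def pl(L,a,b):
    o,d=ray(L,[a,b]);n=np.cross(d[0],d[1]);return n/np.linalg.norm(n),o
n1,o1=pl(D,fd((206.5,42)),fd((246,370)));n2,o2=pl(E,fe((205.5,90)),fe((221.5,410)))
u=np.cross(n1,n2);u/=np.linalg.norm(u);u*=np.sign(u[0])
p0=np.linalg.lstsq(np.array([n1,n2,u]),np.array([n1@o1,n2@o2,u@np.array([.57,.206,.06])]),rcond=None)[0]
print('axis',u,'yaw',np.arctan2(u[1],u[0]),'slope',np.arcsin(u[2]),p0)
for n,a,b in [('tip',(262,478),(222,519)),('ferr end',(252,416),(220,460)),('handle end',(249,378),(221,422))]:
    x,r=tri([(D,fd(a)),(E,fe(b))]);print(n,x,r,'along',(x-p0)@u*1000, 'off',np.linalg.norm(x-p0-u*((x-p0)@u))*1000)
# rails/walls: wall top inner edges
for n,a,b in [('rail end R',(388,505),(327,525))]: print(tri([(D,fd(a)),(E,fe(b))]))
E
python3 m.py
```

```text
axis [0.96   0.2331 0.1554] yaw 0.23818745838649105 slope 0.15602104373988473 [0.5691 0.2071 0.0642]
tip [0.4801 0.1872 0.0421] [np.float64(0.5), np.float64(0.5)] along -93.49969085053706 off 7.844455898806541
ferr end [0.5046 0.1927 0.0504] [np.float64(0.8), np.float64(0.8)] along -67.38700709659429 off 3.5683627657215586
handle end [0.5188 0.1951 0.0536] [np.float64(0.6), np.float64(0.6)] along -52.67809156671299 off 2.376928549536217
(array([0.4688, 0.1414, 0.0081]), [np.float64(2.6), np.float64(2.6)])
```

```bash
cat >> m.py <<'E'
print('---')
T=load('a','top')
c1=lambda p:(125+p[0]/4.2-.4,105+p[1]/4.2-.4)
yaw=.2
for it in range(3):
  n=np.array([-np.sin(.19)*np.cos(yaw),-np.sin(.19)*np.sin(yaw),np.cos(.19)])
  def onp(L,px,h):
    q=np.array([.5192,.1955,.0522])+n*h; o,d=ray(L,px); return o+d*(((q-o)@n)/(d@n))[:,None]
  for nm,L,px,h in [('E mid',E,[fe((221.5,410)),fe((205.5,90))],0),('D mid',D,[fd((246,370)),fd((206.5,42))],0),
   ('T mid',T,[c1((218,435)),c1((184,272))],0),
   ('T wallR',T,[c1((312,500)),c1((203,33))],6),('T wallL',T,[c1((165,540)),c1((57,62))],6),
   ('E wallL in',E,[fe((77,300)),fe((62,30))],6),('E wallR in',E,[fe((330,380)),fe((335,60))],6),('E tip',E,[fe((222,519))]*2,0),('D tip',D,[fd((262,478))]*2,0)]:
    p=onp(L,px,h); v=p[1]-p[0]; 
    if it==2: print(nm,p[0],p[1],'yaw',np.arctan2(v[1],v[0]))
E
python3 m.py | sed -n '/---/,$p'
```

```text
---
E mid [0.5221 0.1957 0.0528] [0.625  0.2207 0.0731] yaw 0.23801843448773144
D mid [0.5218 0.1968 0.0527] [0.6261 0.221  0.0733] yaw 0.22794987627284477
T mid [0.5233 0.1959 0.053 ] [0.6228 0.2167 0.0725] yaw 0.2063262284077702
T wallR [ 0.2144 -0.6338  6.073 ] [-1.1156 -0.9501  5.8102] yaw -2.9081446151029082
T wallL [ 0.3351 -1.0636  6.0794] [-1.0274 -1.3705  5.8108] yaw -2.920017642294312
E wallL in [ 1.5092 -0.6432  6.3167] [-0.3234 -1.0088  5.9573] yaw -2.9446600499494213
E wallR in [1.7689 1.3228 6.4408] [-0.4798  0.8337  5.9982] yaw -2.9274331557083206
E tip [0.4805 0.1874 0.0446] [0.4805 0.1874 0.0446] yaw 0.0
D tip [0.4817 0.1867 0.0448] [0.4817 0.1867 0.0448] yaw 0.0
```

```bash
sed -i 's/+n\*h;/+n*h*.001;/' m.py; python3 m.py | sed -n '/---/,$p'; python3 - <<'E'
import cv2
a=cv2.imread('pics/e_wrist.png');cv2.imwrite('pics/e_z2.png',cv2.resize(a[90:290,195:315],None,fx=4,fy=3,interpolation=0)[:600])
E
```

```text
---
E mid [0.5221 0.1957 0.0528] [0.625  0.2207 0.0731] yaw 0.23801843448773144
D mid [0.5218 0.1968 0.0527] [0.6261 0.221  0.0733] yaw 0.22794987627284477
T mid [0.5233 0.1959 0.053 ] [0.6228 0.2167 0.0725] yaw 0.2063262284077702
T wallR [0.4836 0.1366 0.0493] [0.7659 0.2038 0.1051] yaw 0.2334480384868852
T wallL [0.458  0.2278 0.048 ] [0.7472 0.293  0.105 ] yaw 0.22157501129548135
E wallL in [0.5525 0.2492 0.0666] [0.6332 0.2653 0.0825] yaw 0.19693260364037185
E wallR in [0.541  0.1626 0.0612] [0.6401 0.1842 0.0807] yaw 0.21415949788147245
E tip [0.4805 0.1874 0.0446] [0.4805 0.1874 0.0446] yaw 0.0
D tip [0.4817 0.1867 0.0448] [0.4817 0.1867 0.0448] yaw 0.0
```

View pics/e_z2.png

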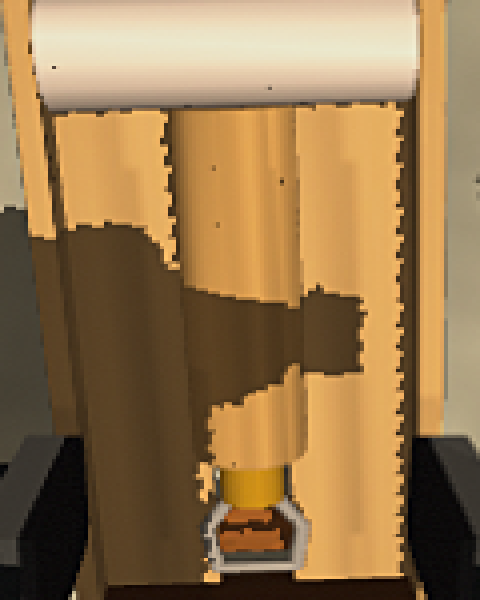

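```bash
python3 - <<'E'
from h import *
E=load('e','wrist');D=load('d','wrist')
ya=.22;up=np.array([np.cos(.19)*np.cos(ya),np.cos(.19)*np.sin(ya),np.sin(.19)]);n=np.array([-np.sin(.19)*np.cos(ya),-np.sin(.19)*np.sin(ya),np.cos(.19)])
yv=np.cross(n,up);m=np.array([.573,.2072,.0604])
def show(L,px):
    p=depthpt(L,px);print(px,p,'chute rel',1000*np.array([(p-m)@up,(p-m)@yv,(p-m)@n]))
for px in [(254,135),(256,165),(258,195),(259,230)]: show(E,px)
print('rails');
for px in [(280,150),(282,200),(224,170),(285,240),(222,230)]: show(E,px)
print('props/stop');
for px in [(250,105),(250,110),(250,115),(250,63),(250,20)]: show(E,px)
# cross-section row 160 in E to find handle ridge
for v in (140,160,185,210,230):
    P=np.array([depthpt(E,(u,v)) for u in range(215,295)]);h=(P-m)@n*1000;y=(P-m)@yv*1000
    k=h>np.max(h[(abs(y)<15)])-8; k&=abs(y)<18
    c=np.polyfit(y[k],h[k],2);print(v,'ridge y',-c[1]/2/c[0],'top',np.polyval(c,-c[1]/2/c[0]),y[k].min(),y[k].max())
    r=(abs(y)>19)&(abs(y)<34); print('   rail h',np.median(h[r]), 'x',np.median((P-m)@up)*1000)
E
```

```text
(254, 135) [0.6173 0.2182 0.0833] chute rel [49.1232  1.112  13.8353]
(256, 165) [0.5932 0.212  0.0786] chute rel [23.8695  0.2249 13.9823]
(258, 195) [0.5678 0.2053 0.0735] chute rel [-2.8836 -0.7144 13.8674]
(259, 230) [0.5357 0.1982 0.0659] chute rel [-36.6804  -0.6765  12.6955]
rails
(280, 150) [0.611  0.1928 0.0559] chute rel [ 32.5342 -22.3693 -10.7919]
(282, 200) [0.5649 0.1809 0.0472] chute rel [-15.9305 -23.9009 -10.4075]
(224, 170) [0.5831 0.2405 0.0545] chute rel [15.6975 30.3334 -9.0612]
(285, 240) [0.5246 0.169  0.039 ] chute rel [-58.5863 -26.7594 -10.5113]
(222, 230) [0.5236 0.2332 0.0426] chute rel [-45.0979  36.1385  -9.4681]
props/stop
(250, 105) [0.6384 0.2254 0.0952] chute rel [73.129   3.458  21.3796]
(250, 110) [0.6349 0.2247 0.0936] chute rel [69.3267  3.6072 20.4942]
(250, 115) [0.6311 0.224  0.0932] chute rel [65.493   3.7399 20.787 ]
(250, 63) [0.6681 0.2309 0.1013] chute rel [103.8981   2.361   21.6723]
(250, 20) [0.6968 0.2362 0.107 ] chute rel [133.6824   1.3147  21.7139]
140 ridge y 2.5741085859907793 top 14.211248735768114 -9.835231789290315 14.109529906550138
   rail h -9.676187964193844 x 43.48460180075623
160 ridge y 0.03633076304511078 top 65.31605161483036 -0.07266152609022156 -0.07266152609022156
   rail h -9.528520730016513 x 25.052654339575124
185 ridge y 0.03633076304511078 top 65.31605161483036 -0.07266152609022156 -0.07266152609022156
   rail h -10.127562320933652 x 0.9876072839426839
210 ridge y 1.8312492946936252 top 13.651058817038908 -9.43128099317496 13.371374590039853
   rail h -9.911761506171864 x -24.31914515315878
230 ridge y 1.6450133057508547 top 13.924492967057635 -11.020014817155523 13.350034057168648
   rail h -10.031948961799372 x -45.23646862639559<stdin>:16: RankWarning: Polyfit may be poorly conditioned
<stdin>:16: RankWarning: Polyfit may be poorly conditioned
```

```bash
python3 - <<'E'
from h import *
E=load('e','wrist');s=E[0];R0=R.from_quat(s['ee_rot'])
d=E[2]
P=[]
for v in range(225,320,3):
  for u in list(range(150,222,3))+list(range(295,360,3)):
    p=R0.inv().apply(depthpt(E,(u,v))-s['ee_pos'])*1000
    if d[v,u]>0 and d[v,u]<.18: P.append((p[0],p[1],p[2],u,v))
P=np.array(P);P=P[np.argsort(-P[:,0])];print(P[:12].round(0)); 
for sgn in (1,-1):
  q=P[(P[:,2]*sgn>0)&(P[:,0]>40)];print(q[:,:3].min(0),q[:,:3].max(0))
ya=.22;up=np.array([np.cos(.19)*np.cos(ya),np.cos(.19)*np.sin(ya),np.sin(.19)]);n=np.array([-np.sin(.19)*np.cos(ya),-np.sin(.19)*np.sin(ya),np.cos(.19)])
yv=np.cross(n,up);m=np.array([.573,.2072,.0604])+.0012*yv
for h in (40,10): print(rel(m+n*(.0539+h*.001),mk(-n,-yv)))
E
```

```text
[[ 71.   2. -22. 216. 249.]
 [ 71.  -4. -22. 216. 261.]
 [ 70.   1. -22. 216. 252.]
 [ 70.  10.  21. 298. 237.]
 [ 69.  -2. -22. 216. 258.]
 [ 69.   8.  21. 298. 240.]
 [ 69.  -0. -22. 216. 255.]
 [ 69.  -9. -22. 216. 270.]
 [ 69.   3.  21. 298. 249.]
 [ 69.   7.  21. 298. 243.]
 [ 68.  -7. -22. 216. 267.]
 [ 68.  -5. -22. 216. 264.]]
[ 40.184  -10.0341  20.3173] [69.9348 12.9059 34.327 ]
[ 40.3594  -9.7984 -35.6746] [ 71.3416  12.8392 -21.8269]
(array([98.2,  3. , -1. ]), array([-0.0298,  0.0055,  0.0007]))
(array([128.2,   3. ,  -1.2]), array([-0.0298,  0.0055,  0.0007]))
```

Request:
servo_tool(series="40 3 -1 -0.03 0.005 0 0.5;80 3 -1 -0.03 0.005 0 0.5;98 3 -1 -0.03 0.005 0 0.5;98 3 -1 -0.03 0.005 0 0.5;112 3 -1 -0.03 0.005 0 0.5;120 3 -1 -0.03 0.005 0 0.5;126 3 -1 -0.03 0.005 0 0.5;126 3 -1 -0.03 0.005 0 0.5")

```text
clock: 3.93
ee_pos: [0.5602, 0.2066, 0.1252]
ee_rot: [0.492, 0.508, -0.388, 0.591]
contact_force: [-0.1, 0.4, -0.5]
opening: 0.0425
```

```bash
python3 - <<'E'
from h import *
snap(['wrist','side'],'f'); s=load('f','wrist')[0]; print(s['ee_pos'],s['contact_force'],s['opening'])
ya=.22;up=np.array([np.cos(.19)*np.cos(ya),np.cos(.19)*np.sin(ya),np.sin(.19)]);n=np.array([-np.sin(.19)*np.cos(ya),-np.sin(.19)*np.sin(ya),np.cos(.19)])
yv=np.cross(n,up);m=np.array([.573,.2072,.0604])+.0012*yv
print(rel(m+n*(.0539+.012),mk(-n,-yv),s))
E
```

```text
[0.5602 0.2066 0.1252] [-0.1165  0.3624 -0.4653] 0.04253121644865362
(array([0.2, 0.2, 1. ]), array([ 0.001 , -0.0002,  0.001 ]))
```

View pics/f_wrist.png

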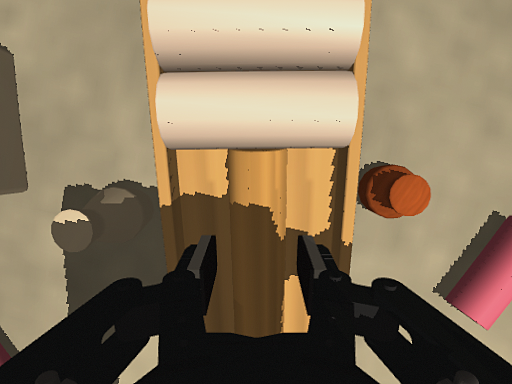

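Request:
servo_tool(series="0 0 0 0 0 0 1;0 0 0 0 0 0 1;0 0 0 0 0 0 1;0 0 0 0 0 0 1;0 0 0 0 0 0 1")

```text
clock: 4.45
ee_pos: [0.561, 0.2063, 0.127]
ee_rot: [0.492, 0.507, -0.387, 0.592]
contact_force: [-1.9, -6.8, 5.2]
opening: 0.0258
```

```bash
python3 - <<'E'
from h import *
snap(['wrist','side'],'g'); s=load('g','wrist')[0]; print(s['ee_pos'],s['contact_force'],s['ft_torque'],s['opening'])
a=cv2.imread('pics/g_side.png');cv2.imwrite('pics/g_sz.png',cv2.resize(a[180:300,130:280],None,fx=5,fy=5,interpolation=2))
a=cv2.imread('pics/g_wrist.png');cv2.imwrite('pics/g_wz.png',cv2.resize(a[130:350,150:370],None,fx=2.7,fy=2.7,interpolation=2))
E
```

```text
[0.561  0.2063 0.127 ] [-1.8987 -6.7945  5.1954] [-1.2231  0.0776 -0.2102] 0.025799242319382416
```

View pics/g_sz.png

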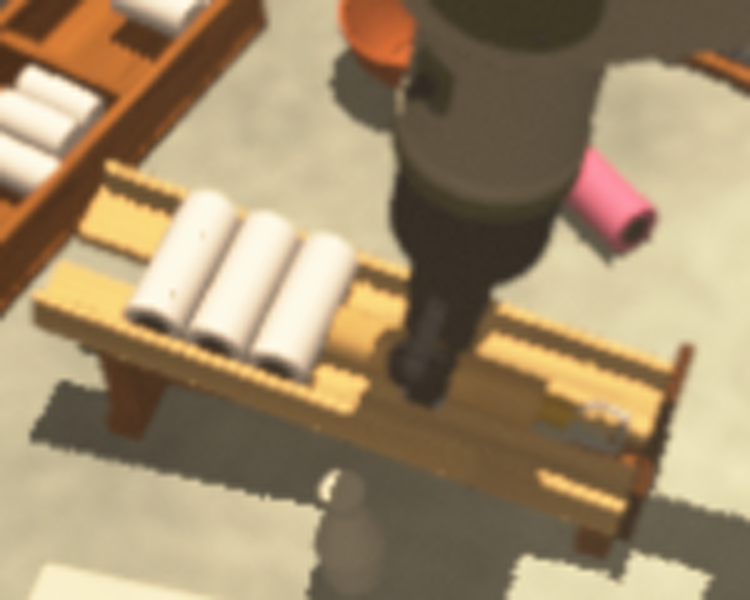

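View pics/g_wz.png

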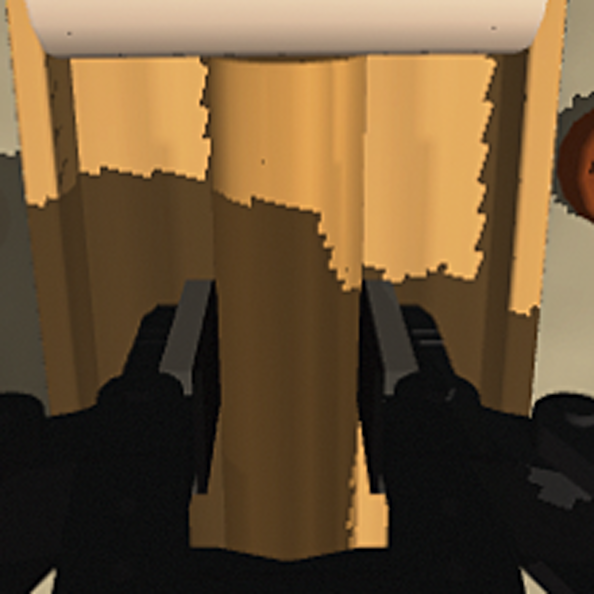

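```bash
python3 - <<'E'
from h import *
E=load('g','wrist');s=E[0];R0=R.from_quat(s['ee_rot']);d=E[2]
for v in (234,238,242,250,258):
  for rng in (range(206,236),range(280,305)):
    print(v,[(u,*(R0.inv().apply(depthpt(E,(u,v))-s['ee_pos'])*1000).round(0)) for u in rng if d[v,u]>0][::3])
E
```

```text
234 [(206, np.float64(78.0), np.float64(8.0), np.float64(-28.0)), (209, np.float64(77.0), np.float64(8.0), np.float64(-26.0)), (212, np.float64(77.0), np.float64(8.0), np.float64(-25.0)), (215, np.float64(78.0), np.float64(8.0), np.float64(-23.0)), (218, np.float64(76.0), np.float64(9.0), np.float64(-21.0)), (221, np.float64(67.0), np.float64(13.0), np.float64(-18.0)), (224, np.float64(68.0), np.float64(12.0), np.float64(-17.0)), (227, np.float64(68.0), np.float64(12.0), np.float64(-15.0)), (230, np.float64(62.0), np.float64(15.0), np.float64(-13.0)), (233, np.float64(60.0), np.float64(16.0), np.float64(-12.0))]
234 [(280, np.float64(60.0), np.float64(16.0), np.float64(11.0)), (283, np.float64(62.0), np.float64(15.0), np.float64(12.0)), (286, np.float64(67.0), np.float64(13.0), np.float64(14.0)), (289, np.float64(68.0), np.float64(12.0), np.float64(16.0)), (292, np.float64(68.0), np.float64(12.0), np.float64(17.0)), (295, np.float64(77.0), np.float64(8.0), np.float64(20.0)), (298, np.float64(78.0), np.float64(8.0), np.float64(22.0)), (301, np.float64(77.0), np.float64(8.0), np.float6
[... 3995 characters left out ...]
(11.0), np.float64(-13.0)), (230, np.float64(59.0), np.float64(4.0), np.float64(-13.0)), (233, np.float64(61.0), np.float64(2.0), np.float64(-12.0))]
258 [(280, np.float64(61.0), np.float64(2.0), np.float64(11.0)), (283, np.float64(60.0), np.float64(3.0), np.float64(12.0)), (286, np.float64(46.0), np.float64(11.0), np.float64(12.0)), (289, np.float64(43.0), np.float64(12.0), np.float64(13.0)), (292, np.float64(44.0), np.float64(12.0), np.float64(15.0)), (295, np.float64(43.0), np.float64(13.0), np.float64(16.0)), (298, np.float64(43.0), np.float64(12.0), np.float64(17.0)), (301, np.float64(44.0), np.float64(12.0), np.float64(19.0)), (304, np.float64(50.0), np.float64(8.0), np.float64(21.0))]
```

Request:
servo_tool(series="0 0 0 0 0 0 0.5;0 0 0 0 0 0 0.5;0 0 0 0 0 0 0.5;3 0 -0.5 0 0 0 0.5;3 0 -0.5 0 0 0 0.5;3 0 -0.5 0 0 0 0.5")

```text
clock: 5.05
ee_pos: [0.5603, 0.208, 0.1221]
ee_rot: [0.492, 0.508, -0.387, 0.591]
contact_force: [-0.1, -0.5, 0.7]
opening: 0.0428
```

Request:
servo_tool(series="0 0 0 0 0 0 1;0 0 0 0 0 0 1;0 0 0 0 0 0 1;0 0 0 0 0 0 1;0 0 0 0 0 0 1")

```text
clock: 5.47
ee_pos: [0.5613, 0.2067, 0.1233]
ee_rot: [0.492, 0.507, -0.388, 0.592]
contact_force: [-1.6, -8.0, 6.1]
opening: 0.0259
```

Request:
servo_tool(series="-40 0 0 0 0 0 1;-80 0 0 0 0 0 1;-120 0 0 0 0 0 1;-120 0 0 0 0 0 1;-120 0 0 0 0 0 1")

```text
clock: 5.88
ee_pos: [0.5401, 0.2034, 0.2445]
ee_rot: [0.494, 0.506, -0.385, 0.593]
contact_force: [0.6, -0.3, -1.7]
opening: 0.0255
```

```bash
python3 - <<'E'
from h import *
snap(['wrist','side'],'i'); s=load('i','wrist')[0]; print(s['ee_pos'],s['contact_force'],s['ft_torque'],s['opening'])
E
```

```text
[0.5401 0.2034 0.2445] [ 0.5644 -0.2561 -1.6993] [0.0249 0.0682 0.0312] 0.025484345727761957
```

View pics/i_wrist.png

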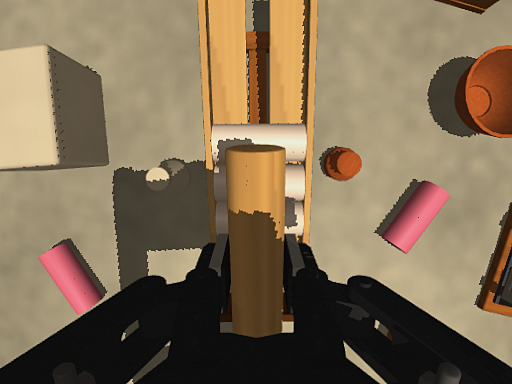

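View pics/i_side.png

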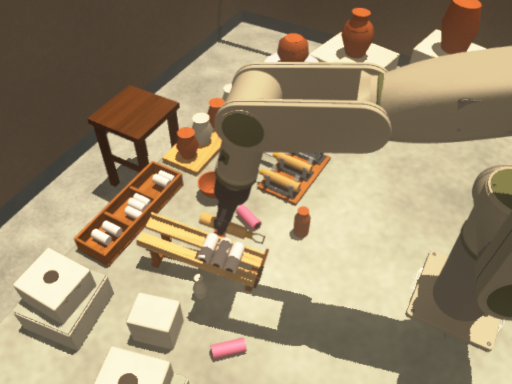

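```bash
cat > held.py <<'E'
from h import *
import sys
def held(tag):
    E=load(tag,'wrist');s=E[0];R0=R.from_quat(s['ee_rot']);im,d=E[1],E[2]
    g=[(u,v) for v in range(130,330) for u in range(215,300) if d[v,u]>0]
    o,dd=ray(E,g); P=o+dd*np.array([d[v,u] for u,v in g])[:,None]
    Q=R0.inv().apply(P-s['ee_pos'])*1000; g=np.array(g)
    hsv=cv2.cvtColor(im,cv2.COLOR_RGB2HSV)[g[:,1],g[:,0]]
    k=(Q[:,0]>35)&(Q[:,0]<85)&(abs(Q[:,2])<15)&(hsv[:,1]>90)
    Q=Q[k];g=g[k]; print('n',len(Q),'butt y max',np.percentile(Q[:,1],[95,99,99.8,100]))
    for y in (50,40,30,20,10,0,-15,-30):
        b=Q[abs(Q[:,1]-y)<2.5]
        if len(b)<30: continue
        # circle fit
        A=np.c_[b[:,0],b[:,2],np.ones(len(b))];c=np.linalg.lstsq(A,(b[:,[0,2]]**2).sum(1),rcond=None)[0]
        cx,cz=c[0]/2,c[1]/2; print(y,'axis x,z',cx.round(2),cz.round(2),'r',np.sqrt(c[2]+cx*cx+cz*cz).round(2),'top',np.percentile(b[:,0],2).round(1),len(b))
    return Q,g
if __name__=='__main__': held(sys.argv[1])
E
python3 held.py i
```

```text
n 10303 butt y max [55.3958 56.7772 56.8793 56.9704]
50 axis x,z 63.48 -1.01 r 13.46 top 49.4 693
40 axis x,z 63.24 -0.91 r 13.2 top 49.3 647
30 axis x,z 63.41 -0.81 r 13.33 top 49.4 607
20 axis x,z 63.6 -0.67 r 13.47 top 49.5 569
10 axis x,z 59.1 -0.11 r 10.64 top 49.3 564
0 axis x,z 60.57 -0.47 r 11.33 top 49.5 517
-15 axis x,z 63.5 -0.41 r 13.42 top 49.5 461
-30 axis x,z 63.95 -0.28 r 13.72 top 49.8 385
```

```bash
cat > tgt.py <<'E'
from h import *
seat=np.array([.5525,-.2780,.042]);yaw=-.036
def tgt(h,c=(63.6,1.9,-.6),dirc=(0.0,1,-.008),s=None):
    # rotation so that handle dir -> clip x level, tool x down
    Rn=mk([0,0,-1],[np.sin(yaw),-np.cos(yaw),0])  # tool y = clip x
    dv=np.array(dirc)/np.linalg.norm(dirc); corr=R.from_rotvec(np.cross(dv,[0,1,0]))
    Rt=Rn*corr
    p=seat+[0,0,h*.001]-Rt.apply(np.array(c)*.001)
    return p,Rt
E
python3 - <<'E'
from tgt import *
p,Rt=tgt(95);print(p,Rt.as_matrix());print(rel(p,Rt))
E
```

```text
[ 0.5506 -0.2785  0.2006] [[ 0.     0.999 -0.044]
 [ 0.    -0.044 -0.999]
 [-1.     0.     0.   ]]
(array([ 20.8, -99.5, 472.3]), array([ 0.2651, -0.0251, -0.1876]))
```

Request:
servo_tool(series="21 -99 472 0.265 -0.025 -0.188 1;21 -99 472 0.265 -0.025 -0.188 1;21 -99 472 0.265 -0.025 -0.188 1;21 -99 472 0.265 -0.025 -0.188 1;21 -99 472 0.265 -0.025 -0.188 1;21 -99 472 0.265 -0.025 -0.188 1;21 -99 472 0.265 -0.025 -0.188 1;21 -99 472 0.265 -0.025 -0.188 1;21 -99 472 0.265 -0.025 -0.188 1;21 -99 472 0.265 -0.025 -0.188 1;21 -99 472 0.265 -0.025 -0.188 1;21 -99 472 0.265 -0.025 -0.188 1")

```text
clock: 6.98
ee_pos: [0.5496, -0.2816, 0.1977]
ee_rot: [-0.511, -0.49, 0.512, -0.487]
contact_force: [-0.2, 1.2, -0.4]
opening: 0.0259
```

Request:
servo_tool(series="0 0 0 0 0 0 1;0 0 0 0 0 0 1;0 0 0 0 0 0 1")

```text
clock: 7.23
ee_pos: [0.5506, -0.2772, 0.1988]
ee_rot: [0.511, 0.49, -0.511, 0.487]
contact_force: [0.2, -0.3, -1.0]
opening: 0.026
```

```bash
python3 - <<'E'
from tgt import *
snap(['wrist','top','side'],'j'); s=load('j','wrist')[0]; print(s['ee_pos'],s['contact_force'],s['joint_velocities'],s['opening'])
for h in (95,30): print(rel(*tgt(h),s))
from held import held
held('j')
E
```

```text
[ 0.5506 -0.2772  0.1988] [ 0.1744 -0.3291 -0.9671] [ 0.0245 -0.0226  0.004   0.0002  0.     -0.0016] 0.0260341330722738
(array([-1.8,  0. ,  1.3]), array([-0.0004, -0.0027,  0.0027]))
(array([63.2,  0.2,  1.5]), array([-0.0004, -0.0027,  0.0027]))
n 10246 butt y max [55.3372 56.7242 56.8239 57.0172]
50 axis x,z 63.05 -1.34 r 13.34 top 49.2 706
40 axis x,z 63.14 -1.25 r 13.27 top 49.1 641
30 axis x,z 63.4 -1.19 r 13.48 top 49.4 602
20 axis x,z 63.27 -1.08 r 13.39 top 49.3 565
10 axis x,z 63.82 -1.01 r 13.9 top 49.3 555
0 axis x,z 63.43 -0.9 r 13.52 top 49.4 501
-15 axis x,z 63.41 -0.77 r 13.53 top 49.5 437
-30 axis x,z 63.74 -0.61 r 13.72 top 49.5 388
```

View pics/j_wrist.png

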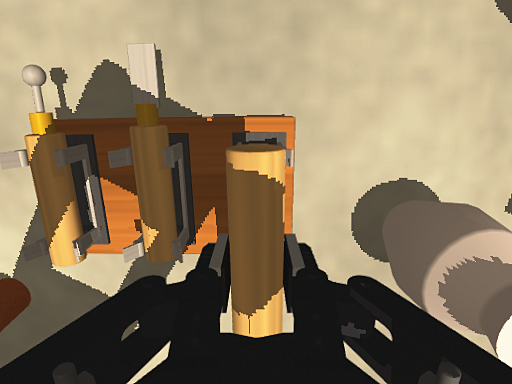

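View pics/j_side.png

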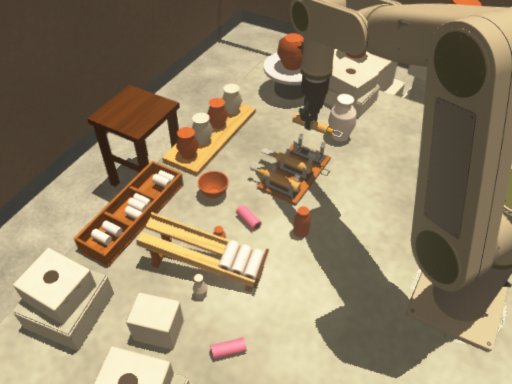

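```bash
python3 - <<'E'
from tgt import *
for h in (30,22,0): print(rel(*tgt(h,(63.4,1.9,-1.0),(0.004,1,-.009))))
E
```

```text
(array([65. , -1. ,  2.4]), array([ 0.0027, -0.0011,  0.0045]))
(array([73. , -1. ,  2.5]), array([ 0.0027, -0.0011,  0.0045]))
(array([95. , -1. ,  2.5]), array([ 0.0027, -0.0011,  0.0045]))
```

Request:
servo_tool(series="35 0 2.4 0.003 0 -0.002 1;55 0 2.4 0.003 0 -0.002 1;65 0 2.4 0.003 0 -0.002 1;69 0 2.4 0.003 0 -0.002 1;69 0 2.4 0.003 0 -0.002 1;69 0 2.4 0.003 0 -0.002 1")

```text
clock: 7.88
ee_pos: [0.5521, -0.2804, 0.1333]
ee_rot: [-0.511, -0.488, 0.512, -0.488]
contact_force: [0.7, 0.1, -0.6]
opening: 0.0256
```

```bash
python3 - <<'E'
from tgt import *
snap(['wrist','top','side'],'k'); s=load('k','wrist')[0]; print(s['ee_pos'],s['contact_force'],s['opening'])
print(rel(*tgt(0,(63.4,1.9,-1.0),(-.005,1,-.009)),s))
a=cv2.imread('pics/k_side.png');cv2.imwrite('pics/k_sz.png',cv2.resize(a[100:210,240:370],None,fx=5,fy=5,interpolation=2))
a=cv2.imread('pics/k_wrist.png');cv2.imwrite('pics/k_wz.png',cv2.resize(a[80:260,170:350],None,fx=3.3,fy=3.3,interpolation=2))
from held import held
held('k')
E
```

```text
[ 0.5521 -0.2804  0.1333] [ 0.7239  0.0882 -0.639 ] 0.025609146115479903
(array([27.9, -1.3, -1.4]), array([-0.0013,  0.0004, -0.0049]))
n 10209 butt y max [55.339  56.7045 56.8012 56.9238]
50 axis x,z 63.07 -1.34 r 13.34 top 49.1 692
40 axis x,z 65.02 -1.16 r 14.86 top 49.2 643
30 axis x,z 63.21 -1.25 r 13.33 top 49.3 618
20 axis x,z 63.33 -1.13 r 13.4 top 49.2 570
10 axis x,z 63.76 -1.0 r 13.81 top 49.3 560
0 axis x,z 63.39 -0.89 r 13.46 top 49.3 499
-15 axis x,z 63.17 -0.81 r 13.34 top 49.3 449
-30 axis x,z 66.16 -0.54 r 15.77 top 49.6 384
```

View pics/k_wrist.png

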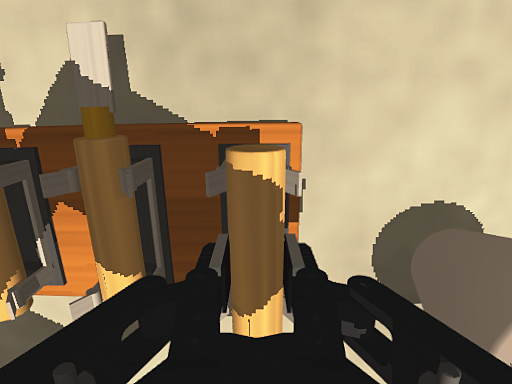

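View pics/k_wz.png

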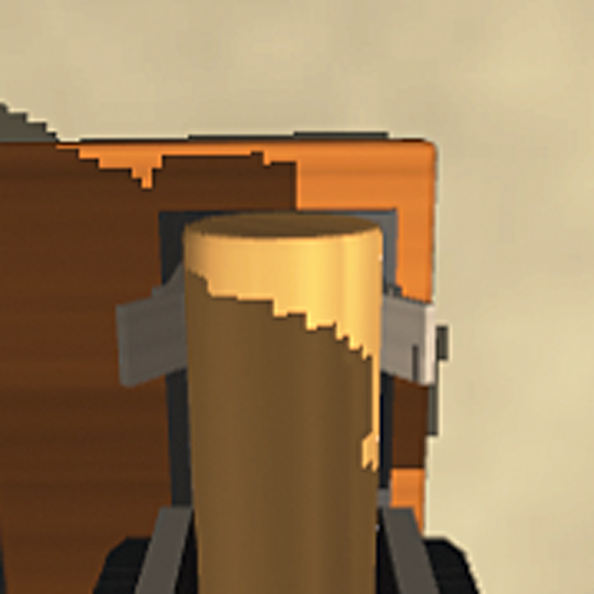

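View pics/k_sz.png

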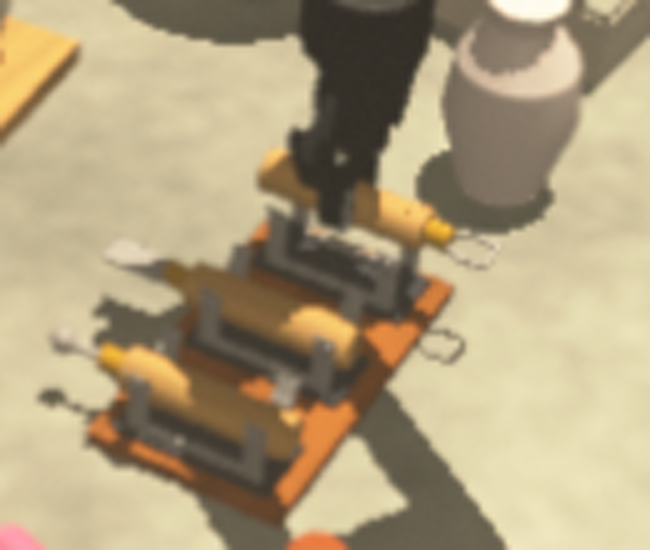

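```bash
python3 - <<'E'
from tgt import *
K=load('k','wrist');s=K[0];R0=R.from_quat(s['ee_rot'])
f=lambda p:(170+p[0]/3.3-.35,80+p[1]/3.3-.35)
px=[f(p) for p in [(117,307),(123,385),(437,305),(433,383)]]
for z in (.0635,.065):
    P=plane(K,px,z);print(P, P.mean(0))
    Q=R0.inv().apply(P-s['ee_pos'])*1000;print(Q,Q.mean(0))
print('depth',[depthpt(K,f(p)) for p in [(150,345),(128,345),(405,340),(425,345)]])
print('handle mid world',s['ee_pos']+R0.apply(np.array([63.4,1.9,-1.])*.001))
E
```

```text
[[ 0.5969 -0.2567  0.0635]
 [ 0.5849 -0.2564  0.0635]
 [ 0.5949 -0.3036  0.0635]
 [ 0.583  -0.3029  0.0635]] [ 0.5899 -0.2799  0.0635]
[[ 69.8116  43.6335 -25.7486]
 [ 69.8129  31.6776 -25.4469]
 [ 69.8298  43.8678  21.1824]
 [ 69.8309  31.9294  21.0888]] [69.8213 37.7771 -2.2311]
[[ 0.5972 -0.257   0.065 ]
 [ 0.5854 -0.2567  0.065 ]
 [ 0.5953 -0.3034  0.065 ]
 [ 0.5835 -0.3027  0.065 ]] [ 0.5903 -0.2799  0.065 ]
[[ 68.3117  43.9579 -25.4809]
 [ 68.3129  32.1309 -25.1825]
 [ 68.3297  44.1897  20.9447]
 [ 68.3307  32.3799  20.852 ]] [68.3212 38.1646 -2.2167]
depth [array([ 0.59  , -0.2605,  0.0598]), array([ 0.591 , -0.2577,  0.0634]), array([ 0.5888, -0.2993,  0.0594]), array([ 0.5892, -0.3017,  0.0643])]
handle mid world [ 0.554  -0.2795  0.0699]
```

Request:
servo_tool(series="0 -1.7 -1.2 0 0 -0.003 1;5 -1.7 -1.2 0 0 -0.003 1;9 -1.7 -1.2 0 0 -0.003 1;13 -1.7 -1.2 0 0 -0.003 1;16 -1.7 -1.2 0 0 -0.003 1;16 -1.7 -1.2 0 0 -0.003 1")

```text
clock: 8.53
ee_pos: [0.5497, -0.2791, 0.1154]
ee_rot: [-0.511, -0.489, 0.513, -0.487]
contact_force: [2.5, -0.7, -3.2]
opening: 0.0261
```

```bash
python3 - <<'E'
from tgt import *
snap(['wrist'],'l'); s=load('l','wrist')[0]; print(s['ee_pos'],s['contact_force'],s['ft_torque'],s['opening'])
print(rel(*tgt(0,(63.4,1.9,-1.0),(-.005,1,-.009)),s))
from held import held
held('l')
E
```

```text
[ 0.5497 -0.2791  0.1154] [ 2.4641 -0.6893 -3.1992] [-0.0336 -0.3057 -0.0375] 0.026066847839305574
(array([10. ,  1.2, -0.2]), array([-0.0021, -0.0007, -0.0005]))
n 10224 butt y max [55.3448 56.7187 56.8246 56.9199]
50 axis x,z 62.99 -1.27 r 13.31 top 48.9 698
40 axis x,z 63.21 -1.24 r 13.38 top 49.1 647
30 axis x,z 63.19 -1.17 r 13.34 top 49.3 600
20 axis x,z 63.27 -1.1 r 13.4 top 49.4 575
10 axis x,z 63.79 -1.02 r 13.87 top 49.2 555
0 axis x,z 63.31 -0.92 r 13.43 top 49.4 505
-15 axis x,z 63.32 -0.84 r 13.46 top 49.4 454
-30 axis x,z 63.63 -0.68 r 13.62 top 49.5 395
```

View pics/l_wrist.png

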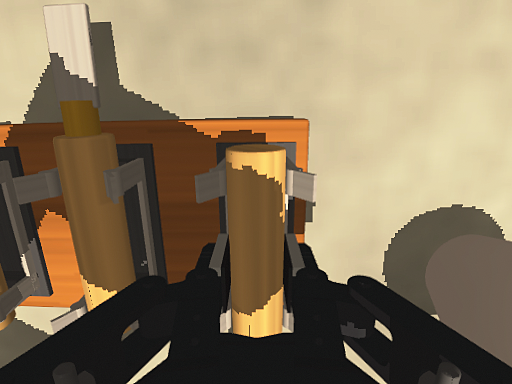

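Request:
servo_tool(series="4 0.5 0 0 0 0 1;7 0.5 0 0 0 0 1;10 0.5 0 0 0 0 1;12 0.5 0 0 0 0 1;14 0.5 0 0 0 0 1;14 0.5 0 0 0 0 1")

```text
clock: 9.08
ee_pos: [0.5501, -0.2792, 0.1048]
ee_rot: [-0.51, -0.49, 0.513, -0.487]
contact_force: [-13.4, 7.2, 26.2]
opening: 0.026
```

```bash
python3 - <<'E'
from tgt import *
snap(['wrist','side'],'m'); s=load('m','wrist')[0]; print(s['ee_pos'],s['contact_force'],s['ft_torque'],s['opening'])
print(rel(*tgt(0,(63.4,1.9,-1.0),(-.005,1,-.009)),s))
a=cv2.imread('pics/m_side.png');cv2.imwrite('pics/m_sz.png',cv2.resize(a[100:210,240:370],None,fx=5,fy=5,interpolation=2))
from held import held
held('m')
E
```

```text
[ 0.5501 -0.2792  0.1048] [-13.4163   7.2421  26.178 ] [ 1.3003  2.1374 -0.0016] 0.025959957282005914
(array([-0.6,  0.8, -0.3]), array([-0.0018, -0.0006,  0.0003]))
n 10101 butt y max [55.3435 56.6215 56.7211 56.9524]
50 axis x,z 62.82 -1.4 r 13.37 top 48.8 699
40 axis x,z 62.54 -1.33 r 13.05 top 48.8 626
30 axis x,z 63.02 -1.18 r 13.35 top 49.1 608
20 axis x,z 63.13 -1.14 r 13.41 top 49.2 574
10 axis x,z 64.72 -0.97 r 14.76 top 49.2 555
0 axis x,z 63.26 -1.0 r 13.47 top 49.2 510
-15 axis x,z 63.3 -0.86 r 13.49 top 49.3 444
-30 axis x,z 66.37 -0.57 r 15.99 top 49.5 384
```

View pics/m_wrist.png

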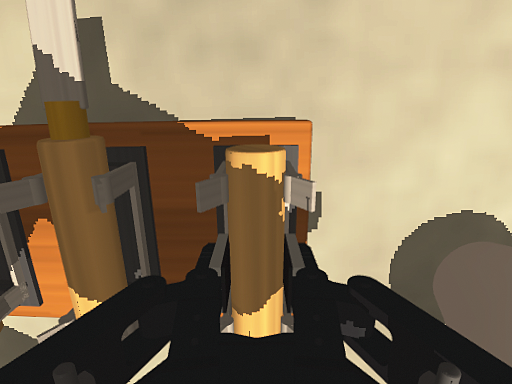

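View pics/m_sz.png

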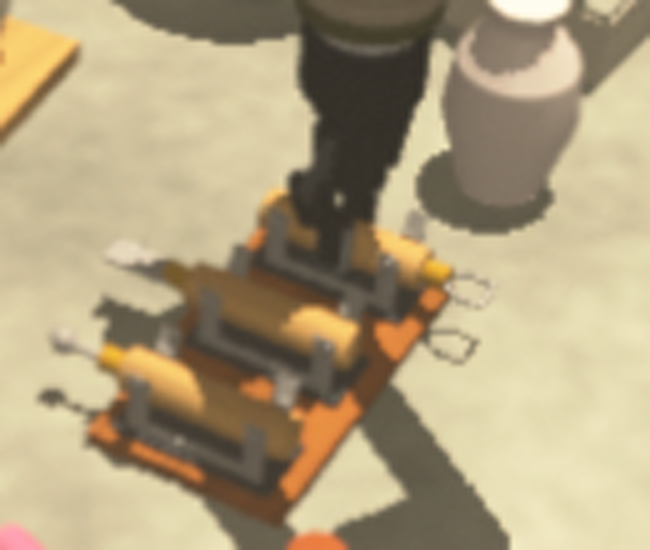

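Request:
servo_tool(series="-3 0 0 0 0 0 1;-3 0 0 0 0 0 0.5;-3 0 0 0 0 0 0.5;-3 0 0 0 0 0 0.5;-3 0 0 0 0 0 0.5;-3 0 0 0 0 0 0.5")

```text
clock: 9.68
ee_pos: [0.5499, -0.279, 0.1045]
ee_rot: [-0.511, -0.49, 0.513, -0.487]
contact_force: [-0.0, -1.0, 0.6]
opening: 0.0428
```

Request:
servo_tool(series="-20 0 0 0 0 0 0.5;-60 0 0 0 0 0 0.5;-100 0 0 0 0 0 0.5;-140 0 0 0 0 0 0.5;-140 0 0 0 0 0 0.5;-140 0 0 0 0 0 0.5")

```text
clock: 10.18
ee_pos: [0.5525, -0.2803, 0.2493]
ee_rot: [-0.511, -0.487, 0.512, -0.489]
contact_force: [-0.4, -0.2, -1.0]
opening: 0.0425
```

```bash
python3 - <<'E'
from tgt import *
snap(['wrist','side','top'],'n'); s=load('n','wrist')[0]; print(s['ee_pos'],s['contact_force'],s['opening'])
a=cv2.imread('pics/n_side.png');cv2.imwrite('pics/n_sz.png',cv2.resize(a[100:210,240:370],None,fx=5,fy=5,interpolation=2))
E
```

```text
[ 0.5525 -0.2803  0.2493] [-0.4371 -0.244  -0.9793] 0.042513632678382214
```

View pics/n_wrist.png

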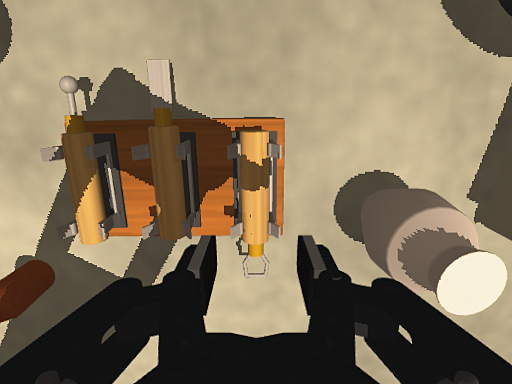

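View pics/n_sz.png

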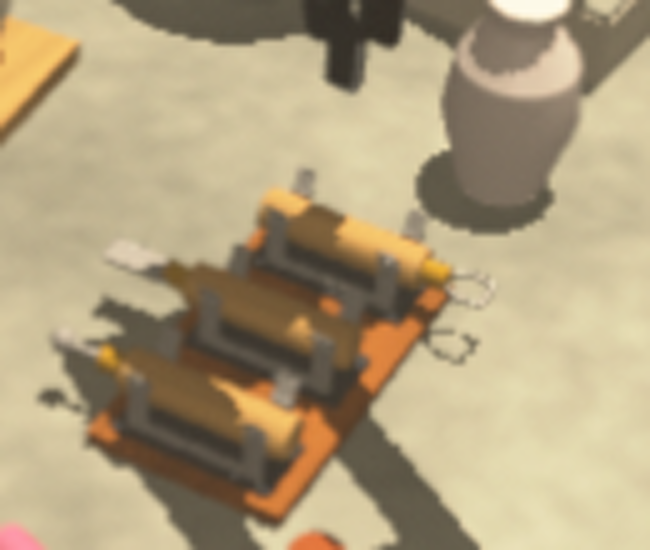

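View pics/n_top.png

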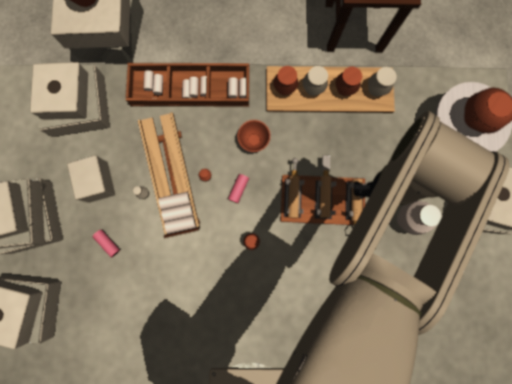

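```bash
python3 - <<'E'
from tgt import *
N=load('n','wrist');im,d=N[1],N[2]
up=np.array([np.cos(yaw),np.sin(yaw),0]);yv=np.array([-np.sin(yaw),np.cos(yaw),0]);c=seat-[0,0,.03]
g=[(u,v) for v in range(115,285) for u in range(225,290) if d[v,u]>0]
o,dd=ray(N,g);P=o+dd*np.array([d[v,u] for u,v in g])[:,None]
x=(P-c)@up*1000;y=(P-c)@yv*1000;z=(P[:,2]-.012)*1000
H=cv2.cvtColor(im,cv2.COLOR_RGB2HSV);h=np.array([H[v,u] for u,v in g])
k=(abs(y)<13)&(z>36)&(h[:,1]>90)
print('x range',np.percentile(x[k],[0,.5,99.5,100]))
for xc in (-50,-20,0,20,50):
    b=k&(abs(x-xc)<3);print(xc,'top z',np.percentile(z[b],98),'y',y[b].min(),y[b].max())
# lips: gray, high
l=(z>46)&(h[:,1]<90)
for s1 in (1,-1):
  for s2 in (1,-1):
    b=l&(x*s1>20)&(y*s2>0);print('lip',s1,s2,b.sum(),np.percentile(x[b],[1,99]),np.percentile(y[b],[1,99]),z[b].max()) if b.sum() else print('none')
E
```

```text
x range [-71.3965 -69.0313  53.7447  54.2941]
-50 top z 43.93506578640517 y -12.018655774769039 12.096379021516464
-20 top z 43.87499689428537 y -12.06619673707707 12.289163901028187
0 top z 43.818863440140646 y -12.078875870770046 12.668525792105038
20 top z 43.98626358896291 y -12.136697172901417 12.216187820390257
50 top z 44.18753392976306 y -12.21048852440005 12.365992593014257
lip 1 1 99 [31.4303 43.4504] [16.7382 23.0154] 53.623832459013265
lip 1 -1 89 [31.8434 43.1494] [-23.6751 -17.9688] 53.214432453632455
lip -1 1 80 [-43.6899 -31.7173] [17.1706 23.3503] 53.46593232575238
lip -1 -1 72 [-43.5961 -31.9467] [-22.805  -17.4167] 52.77851138539043
```

```bash
python3 - <<'E'
from h import *
A=load('a','side');N=load('n','side')
df=np.abs(A[1].astype(int)-N[1]).sum(2)
for n,(x,y) in dict(jar=(302,222),bud=(199,286),stopper=(219,231),bowl=(213,185),vase=(343,120)).items():
    print(n,np.median(df[y-8:y+9,x-6:x+7]), np.median(np.abs(A[2]-N[2])[y-8:y+9,x-6:x+7]))
m=np.array([.573,.2072,.0604]);ya=.22
T=load('n','top');up=np.array([np.cos(.19)*np.cos(ya),np.cos(.19)*np.sin(ya),np.sin(.19)])
for px in [(178,225),(176,213),(173,201)]: print(((depthpt(T,px)-m)@up*1000+3).round(1))
arm.job_done(); print(arm.read_state()['clock'])
E
```

```text
jar 15.0 0.0025316477
bud 6.0 0.0023165941
stopper 6.0 0.00231421
bowl 4.0 0.003186226
vase 4.0 0.0031855106
-90.4
-59.1
-27.0
the job is handed in; nothing more can be done
the job is handed in; nothing more can be done
```

The loop trimming tool is out of the chute and seated in the empty clip, and the job is handed in. The clock read 10.2 s after the last move.

- **Chute:** I gripped the tool mid-handle and lifted it square to the slope. All three props then rolled down to the end stop. My rough single-view readings put them at chute x of about -90, -59 and -27 mm, spaced about 32 mm apart. That is about 7 mm lower than the expected -84, -52 and -20 mm. I put the offset down to imprecise pixel picks and did not measure again.
- **Clip:** I pressed the handle into the empty clip, the rightmost one, with the loop toward the robot, until it bottomed at 26 N. I then let go and backed off.
- **Last checks on the tool:** The handle's top is 44 mm above the board along its whole length, so its axis is 30 mm up and level. Lengthwise it is about 1 mm off centre between the two pairs of prongs, and it sits between all four lips.
- **Bystanders:** The jar, bowl, vase, bud vase and stopper look unchanged in the side view, with depth readings within about 3 mm. I did not measure the mould or the two other tools; in the final pictures they look in place.

I opened and gripped again 3 mm lower because the first grip read 25.8 mm on a 28 mm handle. The second grip read the same (25.9 mm), and the tool stayed put in the jaws throughout.

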